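# Sort trunnion bushes by go/no-go plug gauge

## Task

Take the plug gauge by its handle and try it gently, by feel, in the bore of each brass bush in the tray, working from the robot's left to its right, then put the gauge back in its stand. Stand each bush too tight for the go diameter upright in the blue dish, each worn one that the no-go diameter enters upright in the red dish, and leave good ones (go enters, no-go does not) in the tray; never force the gauge, do not drop anything, and leave the other things alone.

Things in the scene. Friction and masses are not known exactly. Their poses are not given: they have to be found in the camera images.
- tray: pine parts tray, fixed, 70 x 200 x 12 mm, long along its y; origin at the centre of its underside, z up; +y end to the robot's left. Three square pockets 46 x 46 mm, 8 mm deep, green floor, 62 mm apart, each holding one loose bush. A bush's own pose is not reported: it may stand up to 4.5 mm off the pocket's centre along each side, and slides if pushed
- pocket_1 (a point): centre of the floor of the pocket at the robot's left (tray +y), 4 mm above the table. On it stands, flange down, a brass bush 34 mm tall, about 0.14 kg: flange 36 mm diameter x 5 mm at the bottom, barrel 28 mm diameter above, plain bore straight down its axis from the flat top face. The top face is 34 mm above this point
- pocket_2 (a point): the same for the middle pocket and its bush. The three bushes look alike, bores included; only the gauge tells whether a bore is too small for the go diameter, good, or worn larger than the no-go diameter; any kind may be in any pocket
- pocket_3 (a point): the same for the pocket at the robot's right (tray -y) and its bush
- gauge: go/no-go plug gauge, 98 mm long, 0.12 kg, upright in its stand; origin at the flat end of the nose, z up the axis to the handle. From the nose: taper 7 to 12 mm diameter (0 to 6 mm); go length 12 mm diameter (6 to 15 mm); 45 degree chamfered step; no-go length 15 mm diameter (16.5 to 27 mm); collar 24 mm (27 to 32 mm); round handle 18 mm diameter, two red bands (32 to 98 mm)
- gauge_step (a point): on the gauge's axis at the step, 15 mm above the nose. Below the bush's top face the nose goes about 3 to 5 mm in a tight bore (taper wedges), 15 to 16 mm in a good one (step lands on its edge), 27 mm in a worn one (collar lands). At 0 mm it stands on the face and has missed the bore: a good bore takes it when within 3 mm of its axis, a tight one within 1.8 mm
- gauge_stand: dark wooden block, fixed, 60 x 60 x 40 mm, origin at the centre of its underside, with an upright 17.5 mm hole through its middle. Seated, the gauge's collar rests on the top face and the gauge's origin is 13 mm above this origin
- ream_dish: blue open dish, fixed, 100 x 100 x 18 mm outside, 4 mm walls, floor 4 mm up; origin at the centre of its underside. For bushes too tight for the go diameter
- scrap_dish: red open dish, fixed, same size as the blue one. For worn bushes, which the no-go diameter enters
- oil_pot: bystander: green enamel oil pot with a thin spout, 68 mm diameter, about 90 mm tall, loose; origin at its underside
- dial_ring: bystander: chrome dial ring lying flat, 90 mm diameter, 10 mm thick, loose; origin at its underside
- finial: bystander: walnut finial standing, 40 mm diameter, 72 mm tall, loose; origin at its underside
- loupe: bystander: black eye loupe, 34 mm diameter, 30 mm tall, loose; origin at its underside
- screwdriver: bystander: screwdriver lying on the ledge, 160 mm long, along its own x, loose; origin near mid-length, at its underside
- screw_tin: bystander: amber jar of screws, 56 mm diameter, 40 mm tall, loose; origin at its underside
There are look-alikes about, which are no part of the job. Of the things that look like the ream_dish, take the one that is farthest to the robot's left at the start.

How it is judged:
By the outcome, as a careful person would: the job done as asked, in the order asked, and still so for the second after the job is handed in, with the robot touching nothing.
It also fails if it takes over 72 s, if anything falls off the work surface, if the arm or the gripper's body presses on something with over 40 N, if the wrist force passes 120 N, or if a joint passes its speed limit or range.

## Robot

A 6-joint arm with a two-finger parallel gripper is mounted at the origin on the work surface. World frame = base frame: x ahead of the robot, y to its left, z up, the work surface at z = 0. Lengths are in m, angles in rad, forces in N, time in s.
With the tool pointing down it reaches from about 0.25 to 0.775 m from the base axis. Payload 4 kg.
Tool frame: the origin (TCP) lies at the very end of the fingers, on their centre line; the grasp point (between the pads) lies 19 mm behind it (tcp_to_grasp is the distance from the TCP to the grasp point, in m); z points along the fingers, y is the line along which they close (so a half turn about z gives the same grasp; the last joint's range is limited). The gripper opens to 94 mm and grips with 3 to 60 N. Pads are 16 mm wide; open, the fingers measure 119 mm over their backs; the gripper's body (75 mm by 177 mm) begins 78 mm behind the grasp point.
Start: joints at [1.183, 0.087, 1.371, -0, 1.684, -0.103], TCP at [0.155, 0.528, 0.206] pointing down, gripper open.
Joint ranges: [-3.1, 3.1], [-0.76, 2.03], [0.27, 2.55], [-1.08, 4.22], [0.17, 2.65], [-2.57, 2.57]. Speed limits (rad/s): [2.79, 2.79, 3.14, 3.14, 3.14, 3.14].

## Interface

Orientations are given as [roll, pitch, yaw] about the fixed x, y, z axes, in that order (R = Rz(yaw) Ry(pitch) Rx(roll)).
In Python, from bench import * gives the robot as it stands.
- The arm moves only by the shell command python3 -m creep, which reads ROWS from standard input. ROWS is a JSON list of rows, 1 to 20 of them, each an object with the fields aperture (the finger opening in m), dx, dy, dz (the shift in m), turn (a turn about the tool's z in rad); a field left out counts as zero (the opening has to be given); each row shifts and turns the commanded pose from where the row before left it, along the tool's axes as they then stand; what a row does not reach is not made up. A row lasts 1/12 s, in which the tool goes at most 0.0417 m and 0.125 rad, less where a joint would pass 70% of its speed; a pose out of reach is approached as far as the arm can. The fingers move at their own pace and stop on an object; the grip force is fixed at half the most. Time passes only in rows, so rows that do not move let the fingers close. It prints the time, the measured TCP pose, the force, the opening and the grip force at its end. Input that does not fit is refused with a message, and nothing moves.
- get_obs(): the state, without advancing time (a new reading comes with each control period).
- snapshot(name): name is "side" or "top"; returns a dict with "color" (420x560x3 uint8, blue, green, red), "fx", "fy", "cx", "cy" (pixels), "k1" (the pictures are not rectified: a ray, as slopes to the right and down, at radius r is drawn at 1 + k1 r^2 times it, then the intrinsics apply), "extrinsics" (4x4, takes a point from world to camera coordinates). Camera axes: x right, y down, z forward; pixel columns grow to the right and rows downward; lengths in m; the calibration is good to about 2 mm. A picture is of the moment at which its call begins. There is no depth.
- close_job(): hands the job in; it is judged then, once.
The state is a dict: "time": time; "joint_positions": joint angles; "qvel": joint speeds; "joint_torque": joint torques, N m; "tool_pos": TCP position; "ee_rot": TCP orientation; "wrist_force": force on the tool from outside, world axes, zero at the start; "wrist_torque": the same for the moment, N m; "width": finger opening in m; "finger_force": force on a finger pad.
Only numpy, scipy, OpenCV 4.12 (cv2) and the standard library are available. Lean on these libraries where they do the work, as an engineer would, in place of code of your own. Each camera call takes 0.05 s, during which the arm holds its last target. There are 200 camera calls.

## Working session

There is one attempt and no reset: what is moved stays moved. The work goes in short steps, Python scripts to look and compute and a shell command to move; the robot and the scene stay as the last step left them, time stands still between calls to the robot, and variables do not carry over. Pictures are saved under pics/ and viewed, at most 10 in all, crops included, and the job is handed in when it is done.

```bash
ls; mkdir -p pics
python3 - <<'E'
from bench import *
import cv2
o=get_obs();print({k:o[k] for k in('time','tool_pos','ee_rot','wrist_force','width')})
for n in('side','top'):
    s=snapshot(n);cv2.imwrite(f'pics/{n}0.png',s['color']);print({k:s[k] for k in s if k!='color'})
E
```

```text
pics
{'time': 0.0, 'tool_pos': array([0.15433977, 0.52732566, 0.20431886]), 'ee_rot': array([-3.13941374e+00, -1.99882621e-04,  2.85681178e+00]), 'wrist_force': array([ 0.81186132, -0.56743244, -0.07167964]), 'width': 0.09402245752384612}
{'fx': 474.2131792576245, 'fy': 474.2131792576245, 'cx': 279.880602198433, 'cy': 218.15176092811657, 'k1': -0.0659053318666171, 'extrinsics': array([[-0.99251551, -0.12191674,  0.00701878,  0.52683634],
       [-0.07149079,  0.53348214, -0.8427846 ,  0.10906336],
       [ 0.09900515, -0.83697856, -0.53820522,  1.09195166],
       [ 0.        ,  0.        ,  0.        ,  1.        ]])}
{'fx': 400.05948627848585, 'fy': 400.05948627848585, 'cx': 289.01504514721574, 'cy': 203.57680253738775, 'k1': -0.08438588831891805, 'extrinsics': array([[-0.02287837, -0.9994809 ,  0.02268271, -0.01766074],
       [-0.99129741,  0.01973729, -0.13015332,  0.54541147],
       [ 0.12963806, -0.02546301, -0.99123439,  0.96522563],
       [ 0.        ,  0.        ,  0.        ,  1.        ]])}
```

View pics/side0.png

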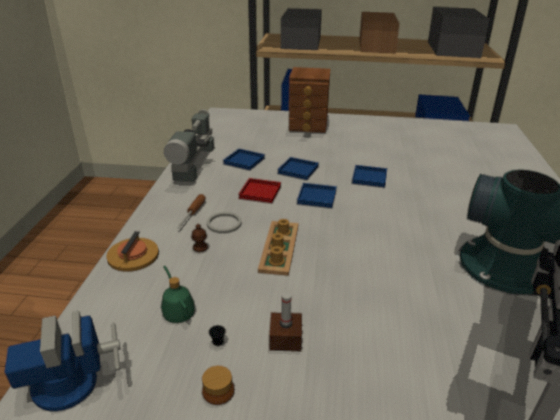

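View pics/top0.png

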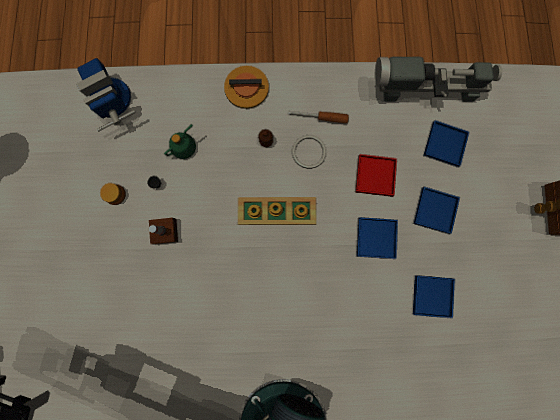

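The top view shows the stand at (163,231), the tray at (277,210) with bushes at about (254,211), (276,210) and (301,211), the red dish at (376,175), and the leftmost blue dish at (377,238). In the side view the gauge is at (286,310), and the bushes are at (278,257), (279,241) and (284,227).

```bash
cat > h.py <<'E'
from bench import *
import cv2, numpy as np
def ray(s,uv):
    K=np.array([[s['fx'],0,s['cx']],[0,s['fy'],s['cy']],[0,0,1]])
    p=cv2.undistortPoints(np.array([[uv]],float),K,np.array([s['k1'],0,0,0]))[0,0]
    E=s['extrinsics'];R=E[:3,:3];c=-R.T@E[:3,3];d=R.T@np.array([p[0],p[1],1]);return c,d/np.linalg.norm(d)
def onplane(s,uv,z):
    c,d=ray(s,uv);return c+d*(z-c[2])/d[2]
def tri(s1,a,s2,b):
    c1,d1=ray(s1,a);c2,d2=ray(s2,b)
    t=np.linalg.lstsq(np.c_[d1,-d2],c2-c1,rcond=None)[0]
    p,q=c1+d1*t[0],c2+d2*t[1];return (p+q)/2,np.linalg.norm(p-q)
def proj(s,P):
    E=s['extrinsics'];K=np.array([[s['fx'],0,s['cx']],[0,s['fy'],s['cy']],[0,0,1]])
    return cv2.projectPoints(np.array([P],float),cv2.Rodrigues(E[:3,:3])[0],E[:3,3],K,np.array([s['k1'],0,0,0]))[0].ravel()
E
python3 - <<'E'
from h import *
S=snapshot('side')['color'];T=snapshot('top')['color']
c=lambda im,x,y,w,h,W,H:cv2.resize(im[y:y+h,x:x+w],(W,H),interpolation=cv2.INTER_NEAREST)
out=np.zeros((600,800,3),np.uint8)
out[:300,:500]=c(T,230,185,100,60,500,300)   #5x
out[:300,500:]=c(T,140,205,50,50,300,300)    #6x
out[300:,:400]=c(S,250,215,60,45,400,300)  # 6.67x
out[300:,400:]=c(S,255,290,60,60,400,300)[:, :] #6.67 x,5 y
cv2.imwrite('pics/c1.png',out)
E
```

```text
(no output)
```

View pics/c1.png

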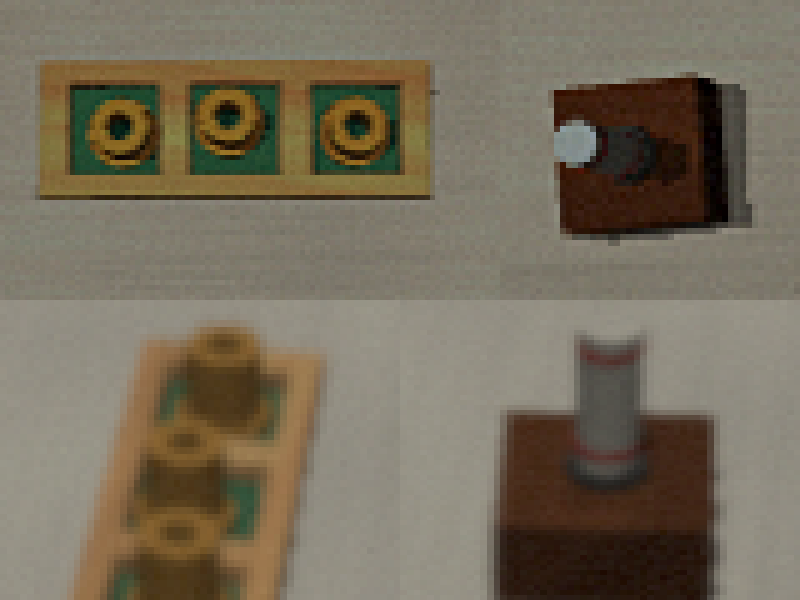

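The crop shows all three bores as dark discs in the top view, at full-image (254,209.5), (276,207.8) and (301,209.4). The gauge cap is the white disc at about (152.5,228.5).

```bash
cat > m.py <<'E'
from h import *
np.set_printoptions(precision=4,suppress=True)
def dark(im,u,v,r):
    g=im.astype(float).sum(2);u0,v0=int(round(u)),int(round(v))
    p=g[v0-r:v0+r+1,u0-r:u0+r+1];w=np.clip(np.percentile(p,60)-p,0,None)
    w[w<0.35*w.max()]=0
    y,x=np.mgrid[v0-r:v0+r+1,u0-r:u0+r+1];return np.array([(w*x).sum(),(w*y).sum()])/w.sum()
def rect(mask,uv):
    n,l,st,c=cv2.connectedComponentsWithStats(mask.astype(np.uint8));
    k=l[int(uv[1]),int(uv[0])];m=(l==k).astype(np.uint8)
    cn=max(cv2.findContours(m,cv2.RETR_EXTERNAL,cv2.CHAIN_APPROX_NONE)[0],key=cv2.contourArea)
    return cv2.minAreaRect(cn),c[k]
E
python3 - <<'E'
from m import *
s=snapshot('side');t=snapshot('top');S=s['color'];T=t['color']
for a,b in(((254,209.5),(277,249)),((276,208),(277,235)),((301,209.5),(283.5,221))):
    A=dark(T,*a,3);B=dark(S,*b,2);P,e=tri(t,A,s,B);print('bore',A,B,P,e,onplane(t,A,.038),onplane(s,B,.038))
hsv=cv2.cvtColor(T,cv2.COLOR_BGR2HSV).astype(int);H,Sa,V=hsv[...,0],hsv[...,1],hsv[...,2]
for n,m,uv in(('blue',(abs(H-110)<15)&(Sa>120),(377,238)),('red',((H<8)|(H>172))&(Sa>150),(376,175)),('stand',(Sa>90)&(H<20)&(V<110),(160,238))):
    r,c=rect(m,uv);b=cv2.boxPoints(r);print(n,r,'ctr z.018',onplane(t,r[0],.018 if n!='stand' else .04))
    W=np.array([onplane(t,p,.018 if n!='stand' else .04)[:2] for p in b]);print(W.tolist())
m=(T.min(2)>150)
n,l,st,c=cv2.connectedComponentsWithStats(m[215:240,140:165].astype(np.uint8));print(st,c+[140,215])
u=c[1]+[140,215];print('cap',onplane(t,u,.111))
# tray top outline
r,c=rect((Sa>80)&(H>8)&(H<30)&(V>100),(242,215));print('tray',r,onplane(t,r[0],.012))
print([onplane(t,p,.012)[:2] for p in cv2.boxPoints(r)])
# side dish centres
hs=cv2.cvtColor(S,cv2.COLOR_BGR2HSV).astype(int)
r,c=rect((abs(hs[...,0]-110)<15)&(hs[...,1]>120),(317,195));print('blue side',c,onplane(s,c,.014))
r,c=rect(((hs[...,0]<8)|(hs[...,0]>172))&(hs[...,1]>150),(260,190));print('red side',c,onplane(s,c,.014))
print(S[296:302,280:293].min(2)); print(S[304:310,274:300].min(2))
E
```

```text
bore [253.263  209.7012] [276.4418 249.4884] [0.5313 0.0601 0.0381] 0.0005277493513939381 [0.531  0.0601 0.038 ] [0.5316 0.0599 0.038 ]
bore [275.0064 207.3231] [277.4572 235.6568] [0.536  0.0059 0.0386] 0.00028960851153509316 [0.5359 0.0059 0.038 ] [0.5362 0.005  0.038 ]
bore [300.9571 209.231 ] [283.42   221.2989] [ 0.5296 -0.0587  0.0381] 0.00033106317754675934 [ 0.5298 -0.0587  0.038 ] [ 0.5295 -0.0589  0.038 ]
blue ((376.9688720703125, 237.498046875), (39.42308044433594, 38.924049377441406), 3.5763344764709473) ctr z.018 [ 0.4558 -0.2516  0.018 ]
[[0.4112636685119082, -0.19600747880555056], [0.5095545199559844, -0.206447066225425], [0.5009801000896518, -0.30823030826156284], [0.4022727167774237, -0.29655414685191894]]
red ((376.21954345703125, 175.02439880371094), (39.31362533569336, 38.43017578125), 6.34019136428833) ctr z.018 [ 0.6175 -0.2579  0.018 ]
[[0.5740448455119377, -0.19912814085015235], [0.6747615883185596, -0.21499806564347387], [0.6618132142805048, -0.31803496423401884], [0.5608397919671186, -0.30059001101062494]]
stand ((162.8029327392578, 230.43821716308594), (24.772972106933594, 27.917526245117188), 85.60128784179688) ctr z.018 [0.4836 0.2846 0.04  ]
[[0.5122894903529226, 0.32242789195796107], [0.5163239781587252, 0.25264777955604467], [0.4550828274161112, 0.24727044635647707], [0.45098022757033834, 0.3165236519476394]]
[[  0   0  25  25 625]] [[152. 227.]]Traceback (most recent call last):
  File "<stdin>", line 11, in <module>
IndexError: index 1 is out of bounds for axis 0 with size 1
```

Run:
```python
from m import *
s=snapshot('side');t=snapshot('top');S=s['color'];T=t['color']
hsv=cv2.cvtColor(T,cv2.COLOR_BGR2HSV).astype(int);H,Sa,V=hsv[...,0],hsv[...,1],hsv[...,2]
print(T[223:234,147:170].min(2))
m=((T[:,:,0].astype(int)>T[226,150:152,0].max()*0+T[219:222,142:147,0].max()))
w=np.clip(T[222:235,147:161].min(2).astype(float)-125,0,None);y,x=np.mgrid[222:235,147:161];
u=np.array([(w*x).sum(),(w*y).sum()])/w.sum();print('cap',u,onplane(t,u,.111))
r,c=rect((Sa>80)&(H>8)&(H<30)&(V>90),(240,215));print('tray',r,onplane(t,r[0],.012))
print([onplane(t,p,.012)[:2] for p in cv2.boxPoints(r)])
print(S[294:302,278:296].min(2)); print(S[304:307,274:300].min(2))
```

```text
[[111 133  10   1   3   4   7  15  16  18  21  10  18  12  15  15   6  12
   13  19  19  16   7]
 [113 128   9   1  17  25  29   7   5  16  12  14  16   6  17   8  21  14
   10  14  10  13  16]
 [114 123   1  42  81 114 120  58  17  18   9  20  16  15  20  20  17  15
   15  18   5  14  21]
 [111 118  41 141 133 132 138 138  83   4  20  29  25  38  39  36  11   9
   13  21  10  16   0]
 [113 108 132 134 129 136 128 137 138  17  11  36  32  27  19  28  38  21
   16  13  14  17  13]
 [107 103 133 124 131 130 126 136 135  36  13  34  34  33  31  24  12  12
   12   3   4  13  19]
 [109 105 127 133 131 132 134 136 133  40   9  32  32  32  33  32  23  22
   14   6   8   6   8]
 [110 107 131 127 135 132 135 139 111  14   3  32  34  36  35  24  20  27
   16   4   9  11  15]
 [119 111 107 124 133 132 130 127  34   3  27  35  34  33  35  34  16  23
    9   9   8   2   5]
 [111 118  55   2  93 101  72   7  15  24  37  34  37  36  25  24  22  11
   14  12  15   3   0]
 [114 117  63   0   5   2   6   4  20  28  32  37  30  28  12  20  23   4
    0   0  12  18  11]]
cap [152.1207 227.9655] [0.4848 
[... 413 characters left out ...]
33 132 124 107  99 108 123 128 129 128 123 113 105 106 121 131 134 135]
 [132 132 123  95  80  84  99 106 110 109 104  94  85  97 117 127 130 131]
 [132 132 125  94  64  69  76  84  86  82  79  73  71  91 117 127 131 133]
 [131 132 124  92  56  54  60  72  75  70  66  56  63  97 120 130 130 133]
 [133 133 127  97  57  46  45  57  56  57  51  48  68 106 124 130 131 132]]
[[135 133 132 132 129 131 125 102  77  74  72  71  71  73  72  68  78 110
  125 130 130 132 129 131 130 132]
 [135 134 132 134 132 131 125  99  75  73  75  76  74  77  72  71  80 110
  125 132 131 130 131 129 130 128]
 [133 134 132 130 134 131 124 100  78  72  74  76  76  76  68  68  78 107
  127 129 131 130 131 130 127 130]]
```

```bash
python3 - <<'E'
from m import *
s=snapshot('side');t=snapshot('top')
for z in(.111,.095): print(onplane(t,(152,228.3),z), onplane(s,(286,297 if z>.1 else 304),z))
for P in((.484,.289,.111),(.484,.289,.045),(.487,.287,.111)): print(P,proj(s,P),proj(t,P))
print(tri(t,(152,228.3),s,(286,296.5)))
E
echo '[{"aperture": 0.094, "turn": -0.095}, {"aperture": 0.094, "turn": -0.095}, {"aperture": 0.094, "turn": -0.095}, {"aperture": 0.094, "dx": -0.02, "dy": -0.017}, {"aperture": 0.094, "dx": -0.02, "dy": -0.017}, {"aperture": 0.094, "dx": -0.02, "dy": -0.017}, {"aperture": 0.094, "dx": -0.02, "dy": -0.017}, {"aperture": 0.094, "dx": -0.02, "dy": -0.017}, {"aperture": 0.094, "dx": -0.02, "dy": -0.017}, {"aperture": 0.094, "dx": -0.02, "dy": -0.017}, {"aperture": 0.094, "dx": -0.02, "dy": -0.017}, {"aperture": 0.094, "dx": -0.02, "dy": -0.017}, {"aperture": 0.094, "dx": -0.02, "dy": -0.017}, {"aperture": 0.094}]' | python3 -m creep; python3 -c "
from bench import *
print(get_obs())"
```

```text
[0.484  0.2891 0.111 ] [0.4844 0.2958 0.111 ]
[0.4852 0.2942 0.095 ] [0.4841 0.2964 0.095 ]
(0.484, 0.289, 0.111) [286.6598 294.4429] [152.0368 228.3062]
(0.484, 0.289, 0.045) [286.1243 321.3301] [160.4588 230.1645]
(0.487, 0.287, 0.111) [285.1039 293.5454] [152.9188 226.9888]
(array([0.4846, 0.2903, 0.1072]), np.float64(0.0006716865486023342))
time: 1.67
tool_pos: [0.3575, 0.3553, 0.2055]
ee_rot: [-3.14, 0.002, 3.137]
wrist_force: [0.2, 0.5, 0.5]
width: 0.094
finger_force: 0.0
{'time': 1.6667, 'joint_positions': array([ 0.67127928, -0.01574233,  1.47696677, -0.00230361,  1.67984051,
       -0.89497912]), 'qvel': array([ 0.06029012, -0.00481346,  0.00345743,  0.0631713 ,  0.01167255,
        0.06273465]), 'joint_torque': array([ -0.79534471, -29.77503777, -30.32719016,  -0.17174631,
         0.0558686 ,  -0.32742136]), 'tool_pos': array([0.35753753, 0.35526404, 0.20546874]), 'ee_rot': array([-3.14013644e+00,  1.84428322e-03,  3.13680477e+00]), 'wrist_force': array([0.22666282, 0.53430865, 0.47810688]), 'wrist_torque': array([ 0.00774735, -0.01149562,  0.03862731]), 'finger_force': 0.0, 'width': 0.09395467016262522}
```

```bash
echo '[{"aperture": 0.094, "dx": -0.0212, "dy": -0.011}, {"aperture": 0.094, "dx": -0.0212, "dy": -0.011}, {"aperture": 0.094, "dx": -0.0212, "dy": -0.011}, {"aperture": 0.094, "dx": -0.0212, "dy": -0.011}, {"aperture": 0.094, "dx": -0.0212, "dy": -0.011}, {"aperture": 0.094, "dx": -0.0212, "dy": -0.011}, {"aperture": 0.07, "dz": 0.02}, {"aperture": 0.07, "dz": 0.02}, {"aperture": 0.07, "dz": 0.02}, {"aperture": 0.07, "dz": 0.02}, {"aperture": 0.07}, {"aperture": 0.07}]' | python3 -m creep
python3 - <<'E'
from m import *
s=snapshot('side');t=snapshot('top');S=s['color'];T=t['color']
print(get_obs()['tool_pos'])
c=lambda im,x,y,w,h:cv2.resize(im[y:y+h,x:x+w],(400,400),interpolation=cv2.INTER_NEAREST)
cv2.imwrite('pics/c2.png',np.hstack([c(T,120,185,80,80),c(S,246,250,80,80)]))
E
```

```text
time: 2.67
tool_pos: [0.4807, 0.2921, 0.1244]
ee_rot: [-3.141, -0.003, -3.141]
wrist_force: [0.3, 0.8, 0.5]
width: 0.07
finger_force: 0.0
[0.4823 0.2927 0.1271]
```

View pics/c2.png

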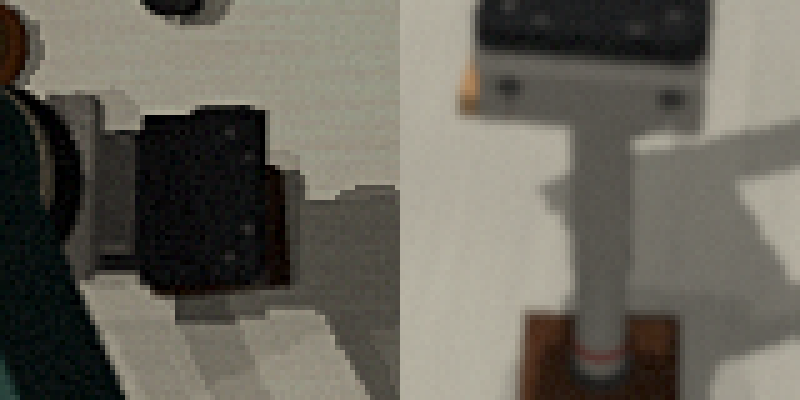

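The side crop shows the near finger centred at column 286, like the gauge; with the parallax this puts the finger about 3 mm short in x, which agrees with the TCP reading. I'll correct for that, descend and grip.

```bash
echo '[{"aperture": 0.07, "dx": -0.003, "dy": -0.0035}, {"aperture": 0.07, "dz": 0.02}, {"aperture": 0.07, "dz": 0.02}, {"aperture": 0.07, "dz": 0.02}, {"aperture": 0.07}, {"aperture": 0.01}, {"aperture": 0.01}, {"aperture": 0.01}, {"aperture": 0.01}, {"aperture": 0.01}, {"aperture": 0.01}, {"aperture": 0.01}, {"aperture": 0.01}]' | python3 -m creep
cat > o.py <<'E'
from m import *
L=[get_obs() for _ in range(1)];o=L[0]
print(o['time'],o['tool_pos'],o['ee_rot'],o['wrist_force'],o['wrist_torque'],o['width'],o['finger_force'])
E
python3 o.py
```

```text
time: 3.85
tool_pos: [0.4849, 0.2887, 0.0658]
ee_rot: [3.141, 0.0, -3.141]
wrist_force: [-0.2, 0.9, 1.2]
width: 0.0203
finger_force: 0.6
3.85 [0.4849 0.2887 0.0658] [ 3.1408  0.0004 -3.1413] [-0.1814  0.9355  1.1532] [ 0.1961 -0.0265  0.0951] 0.02026706225762458 0.5528584308922291
```

```bash
echo '[{"aperture": 0.01}, {"aperture": 0.01}, {"aperture": 0.01}, {"aperture": 0.01}, {"aperture": 0.01, "dz": -0.006}, {"aperture": 0.01, "dz": -0.012}, {"aperture": 0.01, "dz": -0.015}, {"aperture": 0.01, "dz": -0.015}, {"aperture": 0.01, "dz": -0.015}, {"aperture": 0.01, "dz": -0.012}, {"aperture": 0.01}]' | python3 -m creep
python3 o.py
python3 - <<'E'
from m import *
s=snapshot('side');t=snapshot('top');S=s['color'];T=t['color']
c=lambda im,x,y,w,h:cv2.resize(im[y:y+h,x:x+w],(400,400),interpolation=cv2.INTER_NEAREST)
cv2.imwrite('pics/c3.png',np.hstack([c(T,120,185,80,80),c(S,246,250,80,80)]))
E
```

```text
time: 4.77
tool_pos: [0.4863, 0.2883, 0.1437]
ee_rot: [3.141, 0.005, 3.141]
wrist_force: [-0.4, 0.4, -1.0]
width: 0.0174
finger_force: 30.0
4.7667 [0.4863 0.2883 0.1437] [3.1409 0.0048 3.1414] [-0.4047  0.3944 -0.9766] [-0.0015 -0.0174 -0.0261] 0.017449156180127618 29.954915642738342
```

View pics/c3.png

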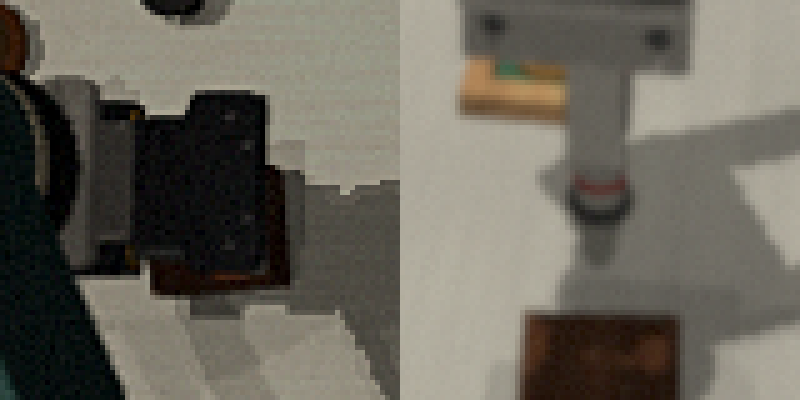

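The side crop shows the gauge held upright, its collar at crop (600,205), clear of the stand. Next is bush 1.

```bash
echo '[{"aperture": 0.01, "dx": -0.0038, "dy": -0.019}, {"aperture": 0.01, "dx": -0.0038, "dy": -0.019}, {"aperture": 0.01, "dx": -0.0038, "dy": -0.019}, {"aperture": 0.01, "dx": -0.0038, "dy": -0.019}, {"aperture": 0.01, "dx": -0.0038, "dy": -0.019}, {"aperture": 0.01, "dx": -0.0038, "dy": -0.019}, {"aperture": 0.01, "dx": -0.0038, "dy": -0.019}, {"aperture": 0.01, "dx": -0.0038, "dy": -0.019}, {"aperture": 0.01, "dx": -0.0038, "dy": -0.019}, {"aperture": 0.01, "dx": -0.0038, "dy": -0.019}, {"aperture": 0.01, "dx": -0.0038, "dy": -0.019}, {"aperture": 0.01, "dx": -0.0038, "dy": -0.019}, {"aperture": 0.01, "dz": 0.015}, {"aperture": 0.01, "dz": 0.015}, {"aperture": 0.01, "dz": 0.01}, {"aperture": 0.01}, {"aperture": 0.01}]' | python3 -m creep
python3 o.py
python3 - <<'E'
from m import *
s=snapshot('side');t=snapshot('top');S=s['color'];T=t['color']
c=lambda im,x,y,w,h:cv2.resize(im[y:y+h,x:x+w],(400,400),interpolation=cv2.INTER_NEAREST)
cv2.imwrite('pics/c4.png',np.hstack([c(T,215,170,80,80),c(S,250,205,50,50)]))
E
echo '[{"aperture": 0.01}]' | python3 -m creep; echo '[{"aperture": 0.01}]' | python3 -m creep
```

```text
time: 6.28
tool_pos: [0.5293, 0.0605, 0.099]
ee_rot: [-3.141, -0.003, -3.141]
wrist_force: [0.3, -0.7, -0.7]
width: 0.0174
finger_force: 30.0
6.2833 [0.5293 0.0605 0.099 ] [-3.1415 -0.0035 -3.1411] [ 0.2819 -0.6901 -0.6862] [-0.0246  0.0135 -0.0316] 0.01739724055069183 29.956810176372528
time: 6.47
tool_pos: [0.531, 0.0607, 0.1014]
ee_rot: [3.142, 0.002, -3.141]
wrist_force: [-0.1, 0.4, -1.8]
width: 0.0175
finger_force: 30.0
time: 6.55
tool_pos: [0.531, 0.0606, 0.1015]
ee_rot: [3.142, 0.002, -3.141]
wrist_force: [0.5, 0.4, -0.7]
width: 0.0175
finger_force: 30.0
```

View pics/c4.png

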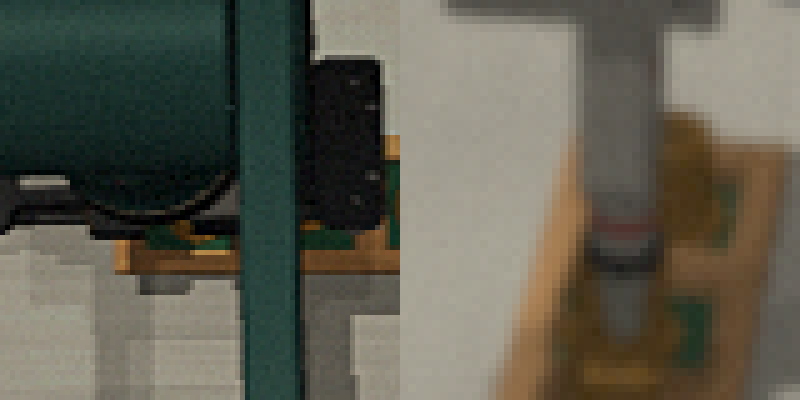

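```bash
python3 -c "
from m import *
s=snapshot('side');print(onplane(s,(277.3,246.5),.0487),onplane(s,(277.3,246.5),.0467))"
echo '[{"aperture": 0.01, "dy": -0.0006, "dz": 0.004}, {"aperture": 0.01, "dz": 0.003}, {"aperture": 0.01, "dz": 0.003}, {"aperture": 0.01, "dz": 0.001}, {"aperture": 0.01, "dz": 0.001}, {"aperture": 0.01}, {"aperture": 0.01}]' | python3 -m creep
echo '[{"aperture": 0.01, "dz": 0.001}, {"aperture": 0.01}]' | python3 -m creep
```

```text
[0.5293 0.0629 0.0487] [0.5296 0.0601 0.0467]
time: 7.18
tool_pos: [0.5304, 0.0598, 0.0884]
ee_rot: [3.142, -0.0, -3.141]
wrist_force: [-0.2, -0.0, -1.6]
width: 0.0177
finger_force: 30.0
time: 7.35
tool_pos: [0.5305, 0.0599, 0.0875]
ee_rot: [3.142, 0.0, -3.141]
wrist_force: [-0.7, 0.1, -1.4]
width: 0.0177
finger_force: 30.0
```

```bash
for i in 1; do echo '[{"aperture": 0.01, "dz": 0.001}, {"aperture": 0.01}]' | python3 -m creep | sed -n '1,2p;4p'; done; echo '[{"aperture": 0.01, "dz": 0.001}, {"aperture": 0.01}]' | python3 -m creep| sed -n '1,2p;4p'
```

```text
time: 7.52
tool_pos: [0.5304, 0.0598, 0.0863]
wrist_force: [-0.1, 0.0, -0.5]
time: 7.68
tool_pos: [0.5303, 0.0598, 0.0853]
wrist_force: [-0.1, -0.4, -1.2]
```

```bash
echo '[{"aperture": 0.01, "dz": 0.001}, {"aperture": 0.01}]' | python3 -m creep | sed -n '1,2p;4p';echo '[{"aperture": 0.01, "dz": 0.001}, {"aperture": 0.01}]' | python3 -m creep| sed -n '1,2p;4p'; echo '[{"aperture": 0.01, "dz": 0.001}, {"aperture": 0.01}]' | python3 -m creep| sed -n '1,2p;4p'
```

```text
time: 7.85
tool_pos: [0.5303, 0.0599, 0.0843]
wrist_force: [0.9, -0.7, -0.2]
time: 8.02
tool_pos: [0.5303, 0.0599, 0.0833]
wrist_force: [-0.1, -0.5, -1.3]
time: 8.18
tool_pos: [0.5303, 0.0598, 0.0823]
wrist_force: [-0.2, 0.4, -2.0]
```

```bash
echo '[{"aperture": 0.01, "dz": 0.0015}, {"aperture": 0.01, "dz": 0.0015}, {"aperture": 0.01, "dz": 0.001}, {"aperture": 0.01}]' | python3 -m creep | sed -n '1,2p;4p';for k in 1; do echo '[{"aperture": 0.01, "dz": 0.001}, {"aperture": 0.01}]' | python3 -m creep| sed -n '2p;4p'; echo '[{"aperture": 0.01, "dz": 0.001}, {"aperture": 0.01}]' | python3 -m creep| sed -n '2p;4p';  echo '[{"aperture": 0.01, "dz": 0.0005}, {"aperture": 0.01}]' | python3 -m creep| sed -n '2p;4p'; done
```

```text
time: 8.52
tool_pos: [0.5302, 0.0598, 0.0781]
wrist_force: [0.3, -0.6, -1.3]
tool_pos: [0.5303, 0.0598, 0.0773]
wrist_force: [-0.6, 0.3, -1.5]
tool_pos: [0.5304, 0.0599, 0.0763]
wrist_force: [1.0, 0.7, -0.8]
tool_pos: [0.5304, 0.0599, 0.0759]
wrist_force: [-0.3, 0.8, -1.0]
```

```bash
echo '[{"aperture": 0.01, "dz": 0.0005}, {"aperture": 0.01}]' | python3 -m creep| sed -n '2p;4p'; echo '[{"aperture": 0.01, "dz": 0.0005}, {"aperture": 0.01}]' | python3 -m creep| sed -n '2p;4p';  echo '[{"aperture": 0.01, "dz": 0.0005}, {"aperture": 0.01}]' | python3 -m creep| sed -n '2p;4p'
```

```text
tool_pos: [0.5304, 0.0599, 0.0754]
wrist_force: [1.1, 0.4, -0.7]
tool_pos: [0.5304, 0.0598, 0.0749]
wrist_force: [-0.0, 0.4, -1.2]
tool_pos: [0.5305, 0.0599, 0.0745]
wrist_force: [0.4, -0.4, -0.3]
```

```bash
echo '[{"aperture": 0.01, "dz": 0.0007}, {"aperture": 0.01}]' | python3 -m creep| sed -n '2p;4p'; echo '[{"aperture": 0.01, "dz": 0.0007}, {"aperture": 0.01}]' | python3 -m creep| sed -n '2p;4p';  echo '[{"aperture": 0.01, "dz": 0.0007}, {"aperture": 0.01}]' | python3 -m creep| sed -n '2p;4p'
```

```text
tool_pos: [0.5308, 0.06, 0.074]
wrist_force: [-0.1, 0.5, -0.4]
tool_pos: [0.5304, 0.0599, 0.073]
wrist_force: [0.2, -0.0, 0.0]
tool_pos: [0.5303, 0.0598, 0.0721]
wrist_force: [0.6, -0.7, -2.0]
```

```bash
echo '[{"aperture": 0.01, "dz": 0.001}, {"aperture": 0.01, "dz": 0.001}, {"aperture": 0.01}]' | python3 -m creep| sed -n '2p;4p'; echo '[{"aperture": 0.01, "dz": 0.001}, {"aperture": 0.01, "dz": 0.001}, {"aperture": 0.01, "dz": 0.001}, {"aperture": 0.01}]' | python3 -m creep| sed -n '2p;4p';  echo '[{"aperture": 0.01, "dz": 0.0007}, {"aperture": 0.01}]' | python3 -m creep| sed -n '2p;4p'
```

```text
tool_pos: [0.5302, 0.0599, 0.07]
wrist_force: [-0.2, 0.1, -1.6]
tool_pos: [0.5303, 0.0599, 0.067]
wrist_force: [0.5, 0.8, -2.1]
tool_pos: [0.5303, 0.0598, 0.0665]
wrist_force: [1.1, -0.3, -0.4]
```

```bash
python3 -c "
from m import *
s=snapshot('side');S=s['color']
cv2.imwrite('pics/c5.png',cv2.resize(S[205:255,250:300],(600,600),interpolation=cv2.INTER_NEAREST))"
```

```text
(no output)
```

View pics/c5.png

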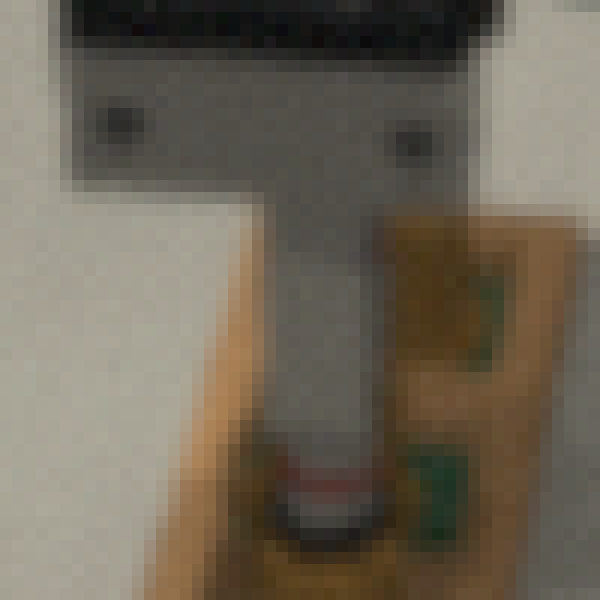

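The crop shows the collar just above the face of bush 1: the no-go has entered, so it is worn. Next is bush 2.

```bash
echo '[{"aperture": 0.01, "dz": -0.006}, {"aperture": 0.01, "dz": -0.01}, {"aperture": 0.01, "dz": -0.01}, {"aperture": 0.01, "dz": -0.008}, {"aperture": 0.01}, {"aperture": 0.01, "dx": -0.0014, "dy": -0.0135}, {"aperture": 0.01, "dx": -0.0014, "dy": -0.0135}, {"aperture": 0.01, "dx": -0.0014, "dy": -0.0135}, {"aperture": 0.01, "dx": -0.0014, "dy": -0.0134}, {"aperture": 0.01}, {"aperture": 0.01}, {"aperture": 0.01}]' | python3 -m creep; echo '[{"aperture": 0.01, "dz": 0.003}, {"aperture": 0.01, "dz": 0.003}, {"aperture": 0.01, "dz": 0.002}, {"aperture": 0.01}, {"aperture": 0.01}]' | python3 -m creep
```

```text
time: 11.82
tool_pos: [0.536, 0.0063, 0.1007]
ee_rot: [3.141, -0.0, 3.142]
wrist_force: [-0.7, 0.1, -1.7]
width: 0.0173
finger_force: 30.0
time: 12.23
tool_pos: [0.5358, 0.0063, 0.0923]
ee_rot: [3.141, -0.001, -3.141]
wrist_force: [-0.3, -0.0, -1.2]
width: 0.0176
finger_force: 30.0
```

```bash
for k in 1; do 
echo '[{"aperture": 0.01, "dz": 0.001}, {"aperture": 0.01}]' | python3 -m creep| sed -n '2p;4p'; echo '[{"aperture": 0.01, "dz": 0.001}, {"aperture": 0.01}]' | python3 -m creep| sed -n '2p;4p';  echo '[{"aperture": 0.01, "dz": 0.001}, {"aperture": 0.01}]' | python3 -m creep| sed -n '2p;4p'; done
```

```text
tool_pos: [0.5361, 0.006, 0.0916]
wrist_force: [-0.4, -0.3, -0.5]
tool_pos: [0.536, 0.006, 0.0906]
wrist_force: [-0.4, 0.0, -1.6]
tool_pos: [0.536, 0.0059, 0.0895]
wrist_force: [-0.1, 0.6, -1.2]
```

Depth is about 1.3 mm with no contact, so the nose is in. I'll go on in small steps.

```bash
echo '[{"aperture": 0.01, "dz": 0.001}, {"aperture": 0.01}]' | python3 -m creep| sed -n '2p;4p'; echo '[{"aperture": 0.01, "dz": 0.0007}, {"aperture": 0.01}]' | python3 -m creep| sed -n '2p;4p';  echo '[{"aperture": 0.01, "dz": 0.0006}, {"aperture": 0.01}]' | python3 -m creep| sed -n '2p;4p'
```

```text
tool_pos: [0.5359, 0.0059, 0.0884]
wrist_force: [-0.2, 0.1, -2.2]
tool_pos: [0.536, 0.006, 0.0879]
wrist_force: [-0.2, 0.5, -1.1]
tool_pos: [0.5361, 0.0061, 0.0874]
wrist_force: [0.5, 0.4, -1.4]
```

```bash
echo '[{"aperture": 0.01, "dz": 0.0006}, {"aperture": 0.01}]' | python3 -m creep| sed -n '2p;4p'; echo '[{"aperture": 0.01, "dz": 0.0006}, {"aperture": 0.01}]' | python3 -m creep| sed -n '2p;4p'
```

```text
tool_pos: [0.5362, 0.0061, 0.0868]
wrist_force: [0.4, -0.1, 0.3]
tool_pos: [0.5361, 0.0061, 0.0862]
wrist_force: [0.3, -0.1, 0.5]
```

```bash
echo '[{"aperture": 0.01, "dz": 0.0005}, {"aperture": 0.01}, {"aperture": 0.01}]' | python3 -m creep| sed -n '2p;4,5p'; echo '[{"aperture": 0.01, "dz": 0.0005}, {"aperture": 0.01}]' | python3 -m creep| sed -n '2p;4,5p'
```

```text
tool_pos: [0.5362, 0.0061, 0.0859]
wrist_force: [1.4, 0.4, 0.9]
width: 0.0176
tool_pos: [0.5363, 0.0062, 0.0856]
wrist_force: [0.3, 1.4, 1.4]
width: 0.0176
```

```bash
echo '[{"aperture": 0.01, "dz": 0.0006}, {"aperture": 0.01}, {"aperture": 0.01}]' | python3 -m creep| sed -n '2p;4,5p'; echo '[{"aperture": 0.01, "dz": 0.0006}, {"aperture": 0.01}, {"aperture": 0.01}]' | python3 -m creep| sed -n '2p;4,5p'
```

```text
tool_pos: [0.5364, 0.0063, 0.0853]
wrist_force: [-1.1, 1.4, 5.1]
width: 0.0176
tool_pos: [0.5365, 0.0063, 0.0851]
wrist_force: [-1.0, 2.4, 5.9]
width: 0.0177
```

```bash
echo '[{"aperture": 0.01, "dz": -0.0025}, {"aperture": 0.01, "dx": 0.0008, "dy": 0.0006}, {"aperture": 0.01}]' | python3 -m creep| sed -n '2p;4,5p'; echo '[{"aperture": 0.01, "dz": 0.0012}, {"aperture": 0.01}, {"aperture": 0.01}]' | python3 -m creep| sed -n '2p;4,5p';  echo '[{"aperture": 0.01, "dz": 0.0008}, {"aperture": 0.01}, {"aperture": 0.01}]' | python3 -m creep| sed -n '2p;4,5p';  echo '[{"aperture": 0.01, "dz": 0.0006}, {"aperture": 0.01}, {"aperture": 0.01}]' | python3 -m creep| sed -n '2p;4,5p'
```

```text
tool_pos: [0.5349, 0.006, 0.0858]
wrist_force: [0.4, -0.4, -0.8]
width: 0.0175
tool_pos: [0.5351, 0.006, 0.0852]
wrist_force: [-0.3, -0.3, 1.1]
width: 0.0178
tool_pos: [0.5353, 0.0061, 0.0851]
wrist_force: [-0.7, -0.9, 5.5]
width: 0.0177
tool_pos: [0.5354, 0.0062, 0.0849]
wrist_force: [-2.6, -1.4, 6.0]
width: 0.0174
```

Bush 2 stops at the same 5 mm depth from both positions, with about 6 N, so it is tight. Next is bush 3.

```bash
echo '[{"aperture": 0.01, "dz": -0.003}, {"aperture": 0.01, "dz": -0.004}, {"aperture": 0.01, "dz": -0.005}, {"aperture": 0.01, "dz": -0.007}, {"aperture": 0.01}, {"aperture": 0.01, "dx": 0.0011, "dy": -0.013}, {"aperture": 0.01, "dx": 0.0011, "dy": -0.013}, {"aperture": 0.01, "dx": 0.0011, "dy": -0.013}, {"aperture": 0.01, "dx": 0.0011, "dy": -0.013}, {"aperture": 0.01, "dx": 0.0011, "dy": -0.013}, {"aperture": 0.01}, {"aperture": 0.01}, {"aperture": 0.01}]' | python3 -m creep
```

```text
time: 16.57
tool_pos: [0.5297, -0.0585, 0.1028]
ee_rot: [3.141, -0.0, 3.141]
wrist_force: [-0.1, 0.4, -1.5]
width: 0.0177
finger_force: 30.0
```

```bash
echo '[{"aperture": 0.01, "dz": 0.004}, {"aperture": 0.01, "dz": 0.003}, {"aperture": 0.01, "dz": 0.003}, {"aperture": 0.01, "dz": 0.001}, {"aperture": 0.01}, {"aperture": 0.01}]' | python3 -m creep| sed -n '2p;4p'; echo '[{"aperture": 0.01, "dz": 0.001}, {"aperture": 0.01}]' | python3 -m creep| sed -n '2p;4p'; echo '[{"aperture": 0.01, "dz": 0.001}, {"aperture": 0.01}]' | python3 -m creep| sed -n '2p;4p'
```

```text
tool_pos: [0.5297, -0.0582, 0.0917]
wrist_force: [-1.2, -0.2, -0.8]
tool_pos: [0.5298, -0.0584, 0.0909]
wrist_force: [-0.2, -1.0, -0.7]
tool_pos: [0.5297, -0.0585, 0.0898]
wrist_force: [0.4, 0.2, -0.6]
```

```bash
echo '[{"aperture": 0.01, "dz": 0.001}, {"aperture": 0.01}]' | python3 -m creep| sed -n '2p;4p'; echo '[{"aperture": 0.01, "dz": 0.001}, {"aperture": 0.01}]' | python3 -m creep| sed -n '2p;4p';echo '[{"aperture": 0.01, "dz": 0.001}, {"aperture": 0.01}]' | python3 -m creep| sed -n '2p;4p'; echo '[{"aperture": 0.01, "dz": 0.001}, {"aperture": 0.01}]' | python3 -m creep| sed -n '2p;4p'
```

```text
tool_pos: [0.5296, -0.0585, 0.0887]
wrist_force: [1.1, 0.2, -1.6]
tool_pos: [0.5297, -0.0585, 0.0877]
wrist_force: [0.8, 0.2, -2.2]
tool_pos: [0.5297, -0.0584, 0.0867]
wrist_force: [-0.2, -0.4, -1.2]
tool_pos: [0.5296, -0.0584, 0.0856]
wrist_force: [-0.2, 0.3, -1.4]
```

```bash
echo '[{"aperture": 0.01, "dz": 0.0008}, {"aperture": 0.01}]' | python3 -m creep| sed -n '2p;4p'; echo '[{"aperture": 0.01, "dz": 0.0008}, {"aperture": 0.01}]' | python3 -m creep| sed -n '2p;4p';echo '[{"aperture": 0.01, "dz": 0.0008}, {"aperture": 0.01}]' | python3 -m creep| sed -n '2p;4p'; echo '[{"aperture": 0.01, "dz": 0.001}, {"aperture": 0.01, "dz": 0.001}, {"aperture": 0.01, "dz": 0.001}, {"aperture": 0.01}]' | python3 -m creep| sed -n '2p;4p'
```

```text
tool_pos: [0.5297, -0.0584, 0.0849]
wrist_force: [0.0, -0.1, -0.7]
tool_pos: [0.5297, -0.0584, 0.0841]
wrist_force: [0.5, -0.5, -0.4]
tool_pos: [0.5297, -0.0584, 0.0833]
wrist_force: [0.7, 0.3, -0.7]
tool_pos: [0.5297, -0.0583, 0.0802]
wrist_force: [-0.1, 0.4, -1.8]
```

Go enters bush 3 (depth about 10.6 mm). I'll continue carefully towards 15-16 mm.

```bash
echo '[{"aperture": 0.01, "dz": 0.0012}, {"aperture": 0.01, "dz": 0.0012}, {"aperture": 0.01}]' | python3 -m creep| sed -n '2p;4p'; echo '[{"aperture": 0.01, "dz": 0.0008}, {"aperture": 0.01}]' | python3 -m creep| sed -n '2p;4p';echo '[{"aperture": 0.01, "dz": 0.0008}, {"aperture": 0.01}]' | python3 -m creep| sed -n '2p;4p'; echo '[{"aperture": 0.01, "dz": 0.0006}, {"aperture": 0.01}]' | python3 -m creep| sed -n '2p;4p'
```

```text
tool_pos: [0.5296, -0.0584, 0.0777]
wrist_force: [-0.4, -0.4, -1.5]
tool_pos: [0.5297, -0.0584, 0.0771]
wrist_force: [-0.5, -0.3, -1.1]
tool_pos: [0.5298, -0.0584, 0.0764]
wrist_force: [0.6, 1.1, -1.8]
tool_pos: [0.5297, -0.0584, 0.0758]
wrist_force: [0.2, 0.0, -1.1]
```

```bash
echo '[{"aperture": 0.01, "dz": 0.0006}, {"aperture": 0.01}]' | python3 -m creep| sed -n '2p;4p'; echo '[{"aperture": 0.01, "dz": 0.0006}, {"aperture": 0.01}]' | python3 -m creep| sed -n '2p;4p';echo '[{"aperture": 0.01, "dz": 0.0006}, {"aperture": 0.01}]' | python3 -m creep| sed -n '2p;4p'
```

```text
tool_pos: [0.5298, -0.0584, 0.0752]
wrist_force: [-0.1, 0.9, -1.3]
tool_pos: [0.5299, -0.0583, 0.0749]
wrist_force: [0.1, 1.5, 0.3]
tool_pos: [0.5301, -0.0583, 0.0745]
wrist_force: [-0.1, 1.1, 0.4]
```

```bash
echo '[{"aperture": 0.01, "dz": 0.0006}, {"aperture": 0.01}, {"aperture": 0.01}]' | python3 -m creep| sed -n '2p;4p'; echo '[{"aperture": 0.01, "dz": 0.0006}, {"aperture": 0.01}, {"aperture": 0.01}]' | python3 -m creep| sed -n '2p;4p'
```

```text
tool_pos: [0.5302, -0.0582, 0.0743]
wrist_force: [-0.6, 2.3, 5.2]
tool_pos: [0.5303, -0.0582, 0.0742]
wrist_force: [-0.6, 2.2, 7.2]
```

```bash
echo '[{"aperture": 0.01, "dz": -0.003}, {"aperture": 0.01, "dx": -0.0006, "dy": 0.0006}, {"aperture": 0.01, "dz": 0.001}, {"aperture": 0.01}]' | python3 -m creep| sed -n '2p;4,5p'; echo '[{"aperture": 0.01, "dz": 0.001}, {"aperture": 0.01}, {"aperture": 0.01}]' | python3 -m creep| sed -n '2p;4,5p';  echo '[{"aperture": 0.01, "dz": 0.0008}, {"aperture": 0.01}, {"aperture": 0.01}]' | python3 -m creep| sed -n '2p;4,5p'
```

```text
tool_pos: [0.5301, -0.058, 0.0744]
wrist_force: [-0.7, 0.3, -0.6]
width: 0.0173
tool_pos: [0.5303, -0.058, 0.0742]
wrist_force: [-1.3, -0.8, 4.0]
width: 0.0175
tool_pos: [0.5304, -0.058, 0.0742]
wrist_force: [-3.1, 0.5, 6.9]
width: 0.0178
```

```bash
echo '[{"aperture": 0.01, "dz": -0.006}, {"aperture": 0.01, "dz": -0.01}, {"aperture": 0.01, "dz": -0.015}, {"aperture": 0.01, "dz": -0.015}, {"aperture": 0.01, "dz": -0.014}, {"aperture": 0.01, "dx": 0.0028, "dy": 0.0217}, {"aperture": 0.01, "dx": 0.0028, "dy": 0.0217}, {"aperture": 0.01, "dx": 0.0028, "dy": 0.0217}, {"aperture": 0.01, "dx": 0.0028, "dy": 0.0217}, {"aperture": 0.01, "dx": 0.0028, "dy": 0.0217}, {"aperture": 0.01, "dx": 0.0028, "dy": 0.0217}, {"aperture": 0.01, "dx": 0.0028, "dy": 0.0217}, {"aperture": 0.01, "dx": 0.0028, "dy": 0.0217}, {"aperture": 0.01, "dx": 0.0028, "dy": 0.0217}, {"aperture": 0.01, "dx": 0.0028, "dy": 0.0217}, {"aperture": 0.01, "dx": 0.0028, "dy": 0.0217}, {"aperture": 0.01, "dx": 0.0028, "dy": 0.0217}, {"aperture": 0.01, "dx": 0.0028, "dy": 0.0217}, {"aperture": 0.01, "dx": 0.0028, "dy": 0.0217}]' | python3 -m creep | sed -n 1,2p; echo '[{"aperture": 0.01, "dx": 0.0028, "dy": 0.0217}, {"aperture": 0.01, "dx": 0.0028, "dy": 0.0217}, {"aperture": 0.01}, {"aperture": 0.01}, {"aperture": 0.01}, {"aperture": 0.01}]' | python3 -m creep
```

```text
time: 23.07
tool_pos: [0.4909, 0.247, 0.1331]
time: 23.57
tool_pos: [0.4857, 0.2884, 0.133]
ee_rot: [-3.141, -0.0, 3.141]
wrist_force: [-0.2, 0.3, -1.5]
width: 0.0175
finger_force: 30.0
```

```bash
echo '[{"aperture": 0.01, "dx": 0.0007, "dy": 0.0003, "dz": 0.01}, {"aperture": 0.01, "dz": 0.012}, {"aperture": 0.01, "dz": 0.01}, {"aperture": 0.01, "dz": 0.004}, {"aperture": 0.01, "dz": 0.003}, {"aperture": 0.01, "dz": 0.003}, {"aperture": 0.01, "dz": 0.003}, {"aperture": 0.01, "dz": 0.002}, {"aperture": 0.01}]' | python3 -m creep | sed -n '1,2p;4p'; echo '[{"aperture": 0.01, "dz": 0.002}, {"aperture": 0.01, "dz": 0.002}, {"aperture": 0.01, "dz": 0.002}, {"aperture": 0.01}]' | python3 -m creep| sed -n '2p;4p'
```

```text
time: 24.32
tool_pos: [0.4847, 0.2896, 0.0858]
wrist_force: [0.2, 0.4, -0.7]
tool_pos: [0.4845, 0.2895, 0.0796]
wrist_force: [-0.0, 0.6, -0.9]
```

```bash
echo '[{"aperture": 0.01, "dy": -0.0006}, {"aperture": 0.01, "dz": 0.002}, {"aperture": 0.01, "dz": 0.002}, {"aperture": 0.01, "dz": 0.002}, {"aperture": 0.01}]' | python3 -m creep| sed -n '2p;4p'; echo '[{"aperture": 0.01, "dz": 0.002}, {"aperture": 0.01, "dz": 0.002}, {"aperture": 0.01, "dz": 0.0015}, {"aperture": 0.01}, {"aperture": 0.01}]' | python3 -m creep| sed -n '1,2p;4p'
```

```text
tool_pos: [0.4848, 0.2895, 0.0737]
wrist_force: [0.8, 1.9, -1.4]
time: 25.48
tool_pos: [0.4847, 0.2895, 0.0683]
wrist_force: [0.4, 2.7, -1.3]
```

```bash
echo '[{"aperture": 0.01, "dy": 0.0008}, {"aperture": 0.01, "dz": 0.001}, {"aperture": 0.01, "dz": 0.001}, {"aperture": 0.01}]' | python3 -m creep| sed -n '2p;4p'; echo '[{"aperture": 0.01, "dz": 0.0006}, {"aperture": 0.01}]' | python3 -m creep| sed -n '2p;4p'; echo '[{"aperture": 0.01, "dz": 0.0006}, {"aperture": 0.01}]' | python3 -m creep| sed -n '2p;4p'
```

```text
tool_pos: [0.4848, 0.2897, 0.0664]
wrist_force: [-0.1, 1.9, -1.1]
tool_pos: [0.4848, 0.2897, 0.0659]
wrist_force: [0.0, 0.8, -0.7]
tool_pos: [0.4848, 0.2897, 0.0655]
wrist_force: [0.5, -0.1, -0.3]
```

```bash
echo '[{"aperture": 0.01, "dz": 0.0005}, {"aperture": 0.01}, {"aperture": 0.01}]' | python3 -m creep| sed -n '2p;4p'; echo '[{"aperture": 0.01, "dz": 0.0005}, {"aperture": 0.01}]' | python3 -m creep| sed -n '2p;4p'
```

```text
tool_pos: [0.4849, 0.2897, 0.0655]
wrist_force: [-1.3, 0.3, 3.2]
tool_pos: [0.4849, 0.2898, 0.0655]
wrist_force: [-2.7, -0.9, 5.9]
```

```bash
echo '[{"aperture": 0.025, "dz": -0.0005}, {"aperture": 0.03}, {"aperture": 0.05}, {"aperture": 0.05}, {"aperture": 0.05}, {"aperture": 0.05, "dz": -0.01}, {"aperture": 0.05, "dz": -0.02}, {"aperture": 0.05, "dz": -0.02}, {"aperture": 0.05, "dz": -0.02}, {"aperture": 0.05, "dz": -0.01}, {"aperture": 0.05}]' | python3 -m creep ; echo '[{"aperture": 0.05, "dx": -0.0038, "dy": -0.0192}, {"aperture": 0.05, "dx": -0.0038, "dy": -0.0192}, {"aperture": 0.05, "dx": -0.0038, "dy": -0.0192}, {"aperture": 0.05, "dx": -0.0038, "dy": -0.0192}, {"aperture": 0.05, "dx": -0.0038, "dy": -0.0192}, {"aperture": 0.05, "dx": -0.0038, "dy": -0.0192}, {"aperture": 0.05, "dx": -0.0038, "dy": -0.0192}, {"aperture": 0.05, "dx": -0.0038, "dy": -0.0192}, {"aperture": 0.05, "dx": -0.0038, "dy": -0.0192}, {"aperture": 0.05, "dx": -0.0038, "dy": -0.0192}, {"aperture": 0.05, "dx": -0.0038, "dy": -0.0192}, {"aperture": 0.05, "dx": -0.0038, "dy": -0.0192}, {"aperture": 0.05, "dz": 0.02}, {"aperture": 0.05, "dz": 0.02}, {"aperture": 0.05}, {"aperture": 0.05}, {"aperture": 0.05}]' | python3 -m creep
python3 - <<'E'
from m import *
s=snapshot('side');t=snapshot('top');S=s['color'];T=t['color']
c=lambda im,x,y,w,h:cv2.resize(im[y:y+h,x:x+w],(400,600),interpolation=cv2.INTER_NEAREST)
cv2.imwrite('pics/c6.png',np.hstack([c(T,130,180,100,100)[:, :],c(S,240,200,80,150)]))
E
```

```text
time: 27.48
tool_pos: [0.4866, 0.2907, 0.1488]
ee_rot: [3.139, 0.006, -3.141]
wrist_force: [0.1, -0.4, 0.2]
width: 0.0497
finger_force: 0.0
time: 28.9
tool_pos: [0.5304, 0.0596, 0.1051]
ee_rot: [3.142, -0.0, -3.141]
wrist_force: [0.0, -1.0, 0.3]
width: 0.0502
finger_force: 0.0
```

View pics/c6.png

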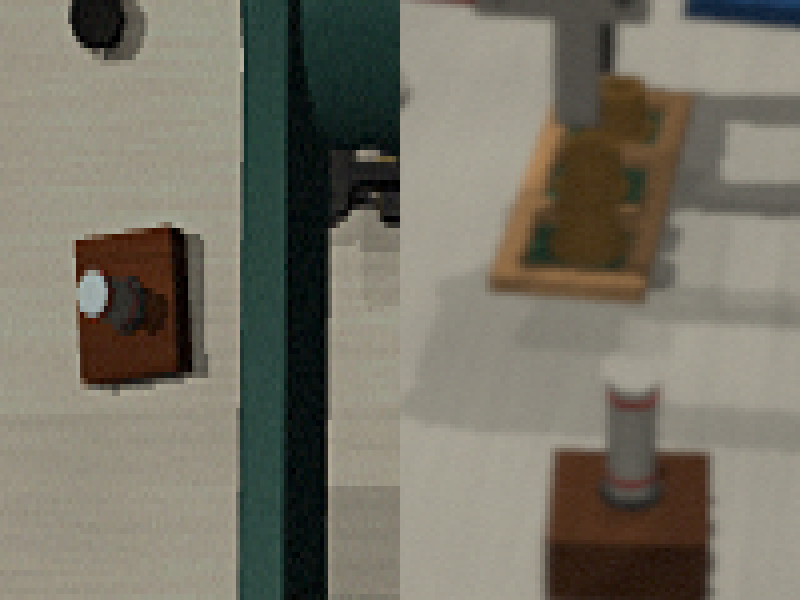

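The crops show the gauge upright and seated in the stand, and all three bushes standing with the fingers above bush 1. I'll grasp bush 1 now.

```bash
echo '[{"aperture": 0.042, "dz": 0.018}, {"aperture": 0.042, "dz": 0.018}, {"aperture": 0.042, "dz": 0.018}, {"aperture": 0.042, "dz": 0.018}, {"aperture": 0.042, "dz": 0.01}, {"aperture": 0.042, "dz": 0.006}, {"aperture": 0.042}, {"aperture": 0.042}]' | python3 -m creep ; echo '[{"aperture": 0.02}, {"aperture": 0.02}, {"aperture": 0.02}, {"aperture": 0.02}, {"aperture": 0.02}, {"aperture": 0.02}, {"aperture": 0.02}, {"aperture": 0.02}]' | python3 -m creep
```

```text
time: 29.67
tool_pos: [0.5311, 0.0596, 0.0177]
ee_rot: [3.141, 0.001, -3.141]
wrist_force: [0.7, -1.1, -0.2]
width: 0.042
finger_force: 0.0
time: 30.33
tool_pos: [0.5315, 0.0606, 0.0183]
ee_rot: [3.139, 0.003, -3.141]
wrist_force: [0.1, 4.9, 5.7]
width: 0.0278
finger_force: 30.0
```

```bash
echo '[{"aperture": 0.02, "dz": -0.006}, {"aperture": 0.02, "dz": -0.012}, {"aperture": 0.02, "dz": -0.018}, {"aperture": 0.02, "dz": -0.018}, {"aperture": 0.02, "dz": -0.006}, {"aperture": 0.02, "dx": -0.0054, "dy": -0.02}, {"aperture": 0.02, "dx": -0.0054, "dy": -0.02}, {"aperture": 0.02, "dx": -0.0054, "dy": -0.02}, {"aperture": 0.02, "dx": -0.0054, "dy": -0.02}, {"aperture": 0.02, "dx": -0.0054, "dy": -0.02}, {"aperture": 0.02, "dx": -0.0054, "dy": -0.02}, {"aperture": 0.02, "dx": -0.0054, "dy": -0.02}, {"aperture": 0.02, "dx": -0.0054, "dy": -0.02}, {"aperture": 0.02, "dx": -0.0054, "dy": -0.02}, {"aperture": 0.02, "dx": -0.0054, "dy": -0.02}, {"aperture": 0.02, "dx": -0.0054, "dy": -0.02}, {"aperture": 0.02, "dx": -0.0054, "dy": -0.02}, {"aperture": 0.02, "dx": -0.0054, "dy": -0.02}, {"aperture": 0.02, "dx": -0.0054, "dy": -0.02}, {"aperture": 0.02, "dx": -0.0054, "dy": -0.02}]' | python3 -m creep |sed -n '2p;4,5p'; echo '[{"aperture": 0.02, "dx": -0.0054, "dy": -0.02}, {"aperture": 0.02}, {"aperture": 0.02}, {"aperture": 0.02}, {"aperture": 0.02}]' | python3 -m creep
```

```text
tool_pos: [0.6105, -0.2422, 0.0756]
wrist_force: [-0.5, -0.3, -1.4]
width: 0.028
time: 32.42
tool_pos: [0.6164, -0.2596, 0.0764]
ee_rot: [3.141, -0.001, -3.141]
wrist_force: [0.0, 0.3, -1.5]
width: 0.0278
finger_force: 30.0
```

```bash
echo '[{"aperture": 0.02, "dz": 0.015}, {"aperture": 0.02, "dz": 0.015}, {"aperture": 0.02, "dz": 0.012}, {"aperture": 0.02, "dz": 0.008}, {"aperture": 0.02, "dz": 0.004}, {"aperture": 0.02, "dz": 0.001}, {"aperture": 0.02}, {"aperture": 0.02}]' | python3 -m creep|sed -n '2p;4,5p'; echo '[{"aperture": 0.02, "dz": 0.001}, {"aperture": 0.02, "dz": 0.001}, {"aperture": 0.02}, {"aperture": 0.02}]' | python3 -m creep|sed -n '2p;4,5p'
```

```text
tool_pos: [0.6175, -0.2607, 0.0228]
wrist_force: [-0.5, -0.5, -1.1]
width: 0.0276
tool_pos: [0.617, -0.2606, 0.02]
wrist_force: [0.1, 0.6, -1.4]
width: 0.0276
```

```bash
echo '[{"aperture": 0.02, "dz": 0.0008}, {"aperture": 0.02}]' | python3 -m creep|sed -n '2p;4,5p'; echo '[{"aperture": 0.02, "dz": 0.0006}, {"aperture": 0.02}, {"aperture": 0.02}]' | python3 -m creep|sed -n '1,2p;4,5p'
```

```text
tool_pos: [0.6169, -0.2605, 0.019]
wrist_force: [-1.0, 0.4, -0.7]
width: 0.0276
time: 33.83
tool_pos: [0.6169, -0.2605, 0.0184]
wrist_force: [0.5, -0.3, -1.7]
width: 0.028
```

```bash
echo '[{"aperture": 0.02, "dz": 0.0006}, {"aperture": 0.02}, {"aperture": 0.02}]' | python3 -m creep|sed -n '2p;4,5p'; echo '[{"aperture": 0.02, "dz": 0.0005}, {"aperture": 0.02}, {"aperture": 0.02}]' | python3 -m creep|sed -n '1,2p;4,5p'
```

```text
tool_pos: [0.617, -0.2606, 0.0183]
wrist_force: [-1.1, 0.8, 0.8]
width: 0.0276
time: 34.33
tool_pos: [0.6171, -0.2606, 0.0183]
wrist_force: [-2.4, 1.6, 4.9]
width: 0.0277
```

```bash
echo '[{"aperture": 0.032, "dz": -0.0008}, {"aperture": 0.045}, {"aperture": 0.045}, {"aperture": 0.045}, {"aperture": 0.045, "dz": -0.01}, {"aperture": 0.045, "dz": -0.02}, {"aperture": 0.045, "dz": -0.02}, {"aperture": 0.045, "dz": -0.02}, {"aperture": 0.045, "dz": -0.01}, {"aperture": 0.045}]' | python3 -m creep |sed -n '2p;4,5p'; echo '[{"aperture": 0.045, "dx": 0.0058, "dy": 0.019}, {"aperture": 0.045, "dx": 0.0058, "dy": 0.019}, {"aperture": 0.045, "dx": 0.0058, "dy": 0.019}, {"aperture": 0.045, "dx": 0.0058, "dy": 0.019}, {"aperture": 0.045, "dx": 0.0058, "dy": 0.019}, {"aperture": 0.045, "dx": 0.0058, "dy": 0.019}, {"aperture": 0.045, "dx": 0.0058, "dy": 0.019}, {"aperture": 0.045, "dx": 0.0058, "dy": 0.019}, {"aperture": 0.045, "dx": 0.0058, "dy": 0.019}, {"aperture": 0.045, "dx": 0.0058, "dy": 0.019}, {"aperture": 0.045, "dx": 0.0058, "dy": 0.019}, {"aperture": 0.045, "dx": 0.0058, "dy": 0.019}, {"aperture": 0.045, "dx": 0.0058, "dy": 0.019}, {"aperture": 0.045, "dx": 0.0058, "dy": 0.019}, {"aperture": 0.045}, {"aperture": 0.045}, {"aperture": 0.045}]' | python3 -m creep
python3 - <<'E'
from m import *
s=snapshot('side');t=snapshot('top');S=s['color'];T=t['color']
c=lambda im,x,y,w,h:cv2.resize(im[y:y+h,x:x+w],(400,400),interpolation=cv2.INTER_NEAREST)
cv2.imwrite('pics/c7.png',np.hstack([c(T,330,150,80,80),c(S,230,170,80,80)]))
E
```

```text
tool_pos: [0.6188, -0.2615, 0.1025]
wrist_force: [0.3, -0.3, 1.3]
width: 0.0446
time: 36.58
tool_pos: [0.5355, 0.0049, 0.0975]
ee_rot: [-3.141, -0.001, -3.141]
wrist_force: [0.1, 0.3, -0.1]
width: 0.0449
finger_force: 0.0
```

View pics/c7.png

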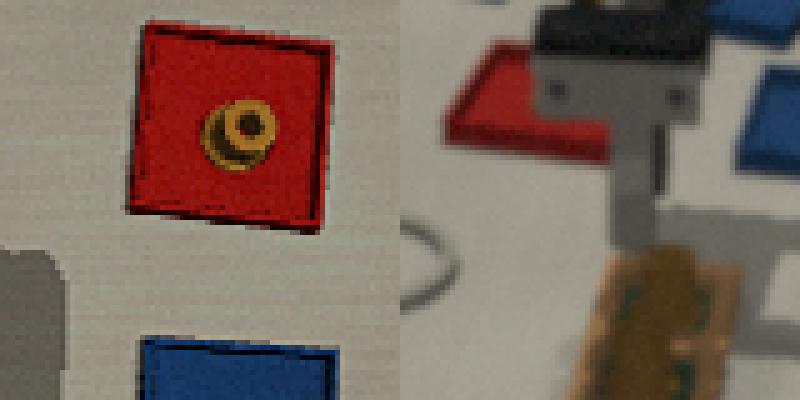

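The top crop shows bush 1 upright in the middle of the red dish. Next I'll grasp bush 2.

```bash
echo '[{"aperture": 0.042, "dy": 0.001, "dz": 0.018}, {"aperture": 0.042, "dz": 0.018}, {"aperture": 0.042, "dz": 0.018}, {"aperture": 0.042, "dz": 0.014}, {"aperture": 0.042, "dz": 0.008}, {"aperture": 0.042, "dz": 0.004}, {"aperture": 0.042}, {"aperture": 0.042}]' | python3 -m creep ; echo '[{"aperture": 0.02}, {"aperture": 0.02}, {"aperture": 0.02}, {"aperture": 0.02}, {"aperture": 0.02}, {"aperture": 0.02}, {"aperture": 0.02}, {"aperture": 0.02}]' | python3 -m creep
```

```text
time: 37.35
tool_pos: [0.5363, 0.0061, 0.0188]
ee_rot: [-3.142, 0.001, 3.141]
wrist_force: [0.8, -0.5, -0.0]
width: 0.042
finger_force: 0.0
time: 38.02
tool_pos: [0.5365, 0.0064, 0.0192]
ee_rot: [-3.141, 0.002, -3.141]
wrist_force: [0.1, -0.5, 5.4]
width: 0.0276
finger_force: 30.0
```

```bash
echo '[{"aperture": 0.02, "dz": -0.006}, {"aperture": 0.02, "dz": -0.012}, {"aperture": 0.02, "dz": -0.018}, {"aperture": 0.02, "dz": -0.018}, {"aperture": 0.02, "dz": -0.006}, {"aperture": 0.02, "dx": 0.0058, "dy": -0.0184}, {"aperture": 0.02, "dx": 0.0058, "dy": -0.0184}, {"aperture": 0.02, "dx": 0.0058, "dy": -0.0184}, {"aperture": 0.02, "dx": 0.0058, "dy": -0.0184}, {"aperture": 0.02, "dx": 0.0058, "dy": -0.0184}, {"aperture": 0.02, "dx": 0.0058, "dy": -0.0184}, {"aperture": 0.02, "dx": 0.0058, "dy": -0.0184}, {"aperture": 0.02, "dx": 0.0058, "dy": -0.0184}, {"aperture": 0.02, "dx": 0.0058, "dy": -0.0184}, {"aperture": 0.02, "dx": 0.0058, "dy": -0.0184}, {"aperture": 0.02, "dx": 0.0058, "dy": -0.0184}, {"aperture": 0.02, "dx": 0.0058, "dy": -0.0184}, {"aperture": 0.02, "dx": 0.0058, "dy": -0.0184}, {"aperture": 0.02, "dx": 0.0058, "dy": -0.0184}]' | python3 -m creep |sed -n '2p;4,5p'; echo '[{"aperture": 0.02}, {"aperture": 0.02}, {"aperture": 0.02}, {"aperture": 0.02}]' | python3 -m creep
```

```text
tool_pos: [0.4537, -0.2517, 0.0777]
wrist_force: [-0.8, -0.4, -0.7]
width: 0.0277
time: 39.93
tool_pos: [0.4546, -0.2502, 0.0779]
ee_rot: [3.141, -0.0, -3.14]
wrist_force: [0.1, -0.9, -0.2]
width: 0.0271
finger_force: 30.0
```

Target z is about 0.0192, which is 0.0587 down.

```bash
echo '[{"aperture": 0.02, "dz": 0.015}, {"aperture": 0.02, "dz": 0.015}, {"aperture": 0.02, "dz": 0.012}, {"aperture": 0.02, "dz": 0.008}, {"aperture": 0.02, "dz": 0.004}, {"aperture": 0.02, "dz": 0.002}, {"aperture": 0.02}, {"aperture": 0.02}]' | python3 -m creep|sed -n '2p;4,5p'; echo '[{"aperture": 0.02, "dz": 0.0008}, {"aperture": 0.02, "dz": 0.0007}, {"aperture": 0.02}, {"aperture": 0.02}]' | python3 -m creep|sed -n '2p;4,5p'; echo '[{"aperture": 0.02, "dz": 0.0006}, {"aperture": 0.02}, {"aperture": 0.02}]' | python3 -m creep|sed -n '2p;4,5p'
```

```text
tool_pos: [0.4549, -0.2514, 0.0227]
wrist_force: [0.1, -0.3, -1.6]
width: 0.0278
tool_pos: [0.4546, -0.2513, 0.0209]
wrist_force: [0.5, 0.3, -0.8]
width: 0.0277
tool_pos: [0.4545, -0.2512, 0.02]
wrist_force: [0.3, -0.4, -1.2]
width: 0.0276
```

```bash
echo '[{"aperture": 0.02, "dz": 0.0006}, {"aperture": 0.02}, {"aperture": 0.02}]' | python3 -m creep|sed -n '2p;4,5p'; echo '[{"aperture": 0.02, "dz": 0.0004}, {"aperture": 0.02}, {"aperture": 0.02}]' | python3 -m creep|sed -n '2p;4,5p'; echo '[{"aperture": 0.02, "dz": 0.0004}, {"aperture": 0.02}, {"aperture": 0.02}]' | python3 -m creep|sed -n '1,2p;4,5p'
```

```text
tool_pos: [0.4545, -0.2511, 0.0194]
wrist_force: [0.2, 0.4, -0.7]
width: 0.0278
tool_pos: [0.4546, -0.2512, 0.0193]
wrist_force: [-0.3, 0.8, 0.5]
width: 0.0279
time: 41.93
tool_pos: [0.4546, -0.2513, 0.0192]
wrist_force: [-1.6, 0.7, 3.5]
width: 0.0279
```

Seated. I'll release, lift clear and look once more.

```bash
echo '[{"aperture": 0.032, "dz": -0.0006}, {"aperture": 0.045}, {"aperture": 0.045}, {"aperture": 0.045}, {"aperture": 0.045, "dz": -0.01}, {"aperture": 0.045, "dz": -0.02}, {"aperture": 0.045, "dz": -0.02}, {"aperture": 0.045, "dz": -0.03}, {"aperture": 0.045, "dz": -0.03}, {"aperture": 0.045, "dx": 0.03, "dz": -0.02}, {"aperture": 0.045, "dx": 0.03}, {"aperture": 0.045, "dx": 0.03}, {"aperture": 0.045, "dx": 0.03}, {"aperture": 0.045}, {"aperture": 0.045}]' | python3 -m creep
python3 - <<'E'
from m import *
s=snapshot('side');t=snapshot('top');S=s['color'];T=t['color']
c=lambda im,x,y,w,h,W,H:cv2.resize(im[y:y+h,x:x+w],(W,H),interpolation=cv2.INTER_NEAREST)
cv2.imwrite('pics/c8.png',np.vstack([c(T,135,120,280,140,800,300),c(S,160,160,240,200,800,300)]))
E
```

```text
time: 43.18
tool_pos: [0.334, -0.2514, 0.1502]
ee_rot: [-3.14, 0.002, 3.14]
wrist_force: [0.6, 0.9, 0.2]
width: 0.045
finger_force: 0.0
```

View pics/c8.png

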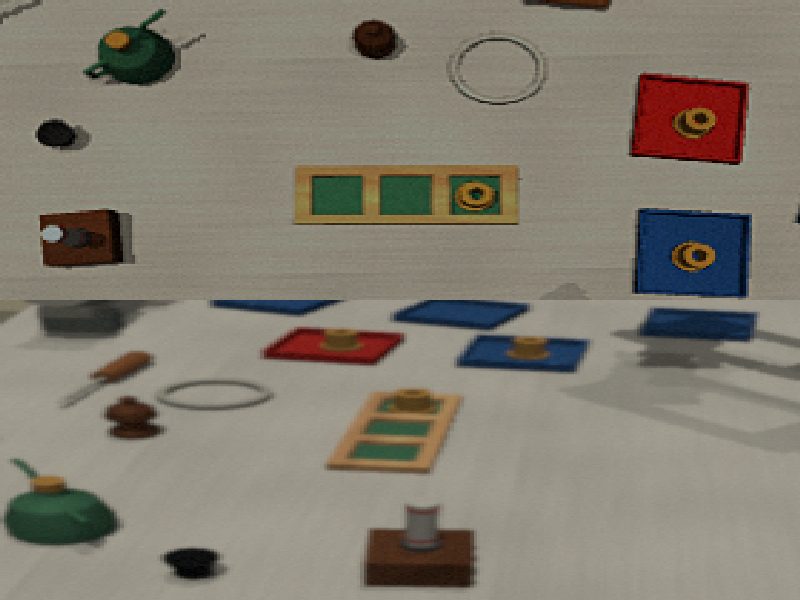

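The last picture shows one bush upright in the red dish at crop (692,122) and one in the blue dish at (692,256). Bush 3 is in the tray, the gauge is in its stand, and the bystanders are where they were.

```bash
python3 -c "
from bench import *
print(close_job())"
```

```text
the job is handed in; nothing more can be done
None
```

The job is handed in at about 43 s: bush 1 (worn) stands in the red dish, bush 2 (tight) stands in the leftmost blue dish, bush 3 (good) is still in the tray, and the gauge is back in its stand.

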